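Reset the console behind its push-latch cover

TASK

Press the console's metal cover near its ribbed edge so that it pops fully open, press the large button underneath all the way down and let it come back up, then push the cover shut and press it until it latches flush again. Leave the small button and everything lying around alone, and do not pick anything up.

Things in the scene. Friction and masses are not known exactly. Their poses are not given: they have to be found in the camera images.
- console: White fixed bench console, 90 mm high. Origin on the table under the centre of its top opening; x away from the robot (turned up to 0.4 rad), y left, z up. Box: x -100 to 100, y -130 to 110 mm. Opening: x -62 to 62, y -72 to 72 mm, closed by a metal cover; its floor, 31 mm above the table, carries two buttons about 62 mm apart in x.
- cover (a joint): Angle (rad) of the push-latch cover: 0 latched flush, 1.45 popped open (stop), -0.074 pressed to the lower stop (9 mm down at the ribs, 3 to 6 N). Pressed to the stop from latched and let go, it springs open in about 1 s. Pushed shut from open (1 to 4 N, round the hinge) and pressed to the stop, it stays latched when let go. Short of the stop it does not latch.
- cover_press (a point): The place to press: on the cover's outer face amid four thin black ribs, mid width, 117.5 mm from the hinge axis, 21.5 mm from the free edge; shut, 90 mm above the table. Moves with the cover. Axes: x along the hinge, y from free edge to hinge, z out of the outer face (up when shut).
- cover_edge (a point): Middle of the cover's free edge, 139 mm from the hinge axis, on the console's -y side when shut. Axes as cover_press. The cover is an aluminium plate 120 mm wide along the hinge, 5 mm thick. Springing open it pushes a finger in its way with about 2 N: draw away upward and to the console's -y.
- latch_case (a point): Top of the small steel latch under the free edge, inside the opening, 70 mm above the table: two fixed cheeks filling 36 mm in x and 26 mm in y, against the opening's -y wall; keep fingers off it.
- cover_hinge (a point): Fixed point on the cover's hinge axis at its mid width, 87.5 mm above the table (cover mid-thickness); axes as the console's, hinge axis along x.
- large_button (a joint): Travel of the large button in m: 0 up, 0.006 fully down; spring return, about 5 N fully down.
- large_button_top (a point): Centre of the top of the large round black button, 32 mm across, in a steel collar 48 mm across, under the cover, its top 49 mm above the table and 6 mm above its collar; z up. It may be on either side in x, about 62 mm from the small one; pressed straight down.
- small_button (a joint): Travel of the small button in m: 0 up, 0.006 fully down. Not to be pressed.
- small_button_top (a point): Centre of the top of the small round black button, 16 mm across, in a steel collar 32 mm across, beside the large one under the cover, its top 49 mm above the table; z up.
- coil_case: Bystander: grey printed coil case, 70 x 55 x 14 mm, with a copper disc in it, on the round wooden board to the left. Origin at its underside centre.
- printed_ring: Bystander: white printed ring, 64 mm across, 10 mm high, on the round board. Origin at its underside centre.
- orange_disc: Bystander: orange printed disc, 80 mm across, 12 mm high, on the table beside the console's latch side. Origin at its underside centre.
- magnet_puck: Bystander: grey disc, 34 mm across, 12 mm high, lying on the console's top on the fixed strip beside the cover's latch edge. Origin at its underside centre.
- driver: Bystander: screwdriver lying on the table between the robot and the console. Origin at its underside, at its middle.
- ink_bottle: Bystander: small white bottle with black cap, 36 mm across, 85 mm high, standing on the table beside the console's hinge side. Origin at its underside centre.
- white_frame: Bystander: shallow white tray, 90 x 60 x 16 mm, on the table near the console's front corner on the latch side. Origin at its underside centre.

How it is judged (in metres and radians):
On the way, in this order (a step that is already met when the one before it is completed fails the run):
1. the cover has popped open (over 1.2 rad) (value of joint cover above 1.2 rad), for 0.1 s.
2. the large button is pressed down (over 4 mm) with the cover open (value of joint large_button above 0.004 m and value of joint cover above 1 rad), for 0.05 s.
3. the large button is back up (under 1.5 mm) (value of joint large_button below 0.0015 m), for 0.05 s.
4. the cover is pressed below flush (under -0.02 rad) (value of joint cover below -0.02 rad), for 0.05 s.
At the end, for the whole second after the job is handed in: The cover stays latched flush by itself (between -0.02 and 0.03 rad, at rest) and both buttons are up (within 1.5 mm) (value of joint cover between -0.02 and 0.03 rad and velocity of joint cover between -0.05 and 0.05 rad/s and value of joint each of large_button, small_button below 0.0015 m); the robot touches nothing.
It fails at once if the small button is pressed (over 3 mm) (value of joint small_button above 0.003 m).
It fails at once if a thing lying around is moved by more than 20 mm or lifted (distance of any of coil_case, printed_ring, orange_disc, magnet_puck, driver, ink_bottle, white_frame from where it was at the start of the episode above 0.02 m).
It also fails if it takes over 54 s, if anything falls off the work surface, if the arm or the gripper's body presses on something with over 40 N, if the wrist force passes 120 N, or if a joint passes its speed limit or range.

ROBOT

A 6-joint arm with a two-finger parallel gripper is mounted at the origin on the work surface. World frame = base frame: x ahead of the robot, y to its left, z up, the work surface at z = 0. Lengths are in mm, angles in rad, forces in N, time in s.
With the tool pointing down it reaches from about 275 to 1000 mm from the base axis. Payload 8.4 kg.
Tool frame: the origin (TCP) lies midway between the tips of the shut fingers; the grasp point (between the pads) lies 19 mm behind it (r.grip_point_offset is the distance from the TCP to the grasp point, in mm); z points along the fingers, x is the direction in which the jaws open and shut, and the axes are right-handed (so a half turn about z gives the same grasp; the last joint's range is limited). The gripper opens to 85 mm and grips with 20 to 120 N. Pads are 22 mm wide; open, the fingers measure 114 mm over their backs; the gripper's body (76 mm by 85 mm) begins 54 mm behind the grasp point. The pads swing forward as they close: fully open they stand 13 mm farther back than shut.
Start: joints at [1.139, 0.353, 1.633, -0, 1.155, -0.002], TCP at [260.43, 568.159, 231.281] pointing down, gripper open.
Joint ranges: [-2.63, 2.63], [-0.92, 2.1], [0.06, 2.66], [-1.3, 4.44], [0, 2.69], [-3.02, 3.02]. Speed limits (rad/s): [2.22, 2.22, 2.79, 3.14, 3.14, 3.14].

INTERFACE

Orientations are given as [roll, pitch, yaw] about the fixed x, y, z axes, in that order (R = Rz(yaw) Ry(pitch) Rx(roll)).
In Python, from rig import monitor, vision, sign_off, r gives the robot as it stands.
- The arm moves only by the shell command python3 -m inch 'ROWS' [FORCE]. ROWS is JSON, a list of rows, each an object with "dp": the shift along the tool's x, y, z in mm, a list of three; "angular": the turn, a rotation vector about the tool's x, y, z in rad, a list of three; "fingers": the closure in counts, from 0 (fully open) to 255 (shut). A call has 1 to 12 rows; each row is the pose to reach, as a shift and turn from the pose commanded when the call began, along the tool's axes at that moment; what a row does not reach only later rows make up. A row lasts 1/12 s, in which the tool goes at most 41.7 mm and 7.16 degrees, less where a joint would pass 70% of its speed; a pose out of reach is approached as far as the arm can. A call with a gripper value outside its range is refused whole. The fingers move at their own pace and stop on an object; FORCE is the grip in N (left out, the last holds). Time passes only in rows, so rows that repeat a pose let the fingers close. It gives the time, the measured TCP pose, the force and the opening at its end, in the units of the state.
- monitor.sense(): the state, without advancing time (a new reading comes with each control period).
- vision.grab_frame(name): name is "scene" or "top" or "wrist"; returns (picture, depth): 384x512x3 uint8, blue, green, red; 384x512 float32, mm along the optical axis (not along the pixel's ray), 0 where there is no reading.
- vision.camera_params(name): a dict with "fx", "fy", "cx", "cy" (pixels), "distortion" ([k1, k2, p1, p2, k3] as OpenCV has them; the pictures are not rectified), "R" (3x3) and "t" (3): a world point X has camera coordinates R X + t. Camera axes: x right, y down, z forward; pixel columns grow to the right and rows downward; lengths in mm; the calibration is good to about 2 mm. A picture is of the moment at which its call begins: read the wrist's pose just before it. camera_params takes no time and is no camera call; for the wrist camera it gives the pose at the moment of the call.
- sign_off(): hands the job in, once; it reports no verdict.
The state is a dict: "clock": time; "qpos": joint angles; "qvel": joint speeds; "joint_efforts": joint torques, N m; "eef_pos": TCP position; "tcp_rot": TCP orientation; "contact_force": force on the tool from outside, world axes, zero at the start; "wrist_torque": the same for the moment, N m; "opening": opening from 0.0 (shut) to 1.0 (fully open).
Only numpy, scipy, OpenCV 4.12 (cv2) and the standard library are available. Lean on these libraries where they do the work, as an engineer would, in place of code of your own. Each camera call takes 0.05 s, during which the arm holds its last target.

## Working session

There is one attempt and no reset: what is moved stays moved. The work goes in short steps, Python scripts to look and compute and a shell command to move; the robot and the scene stay as the last step left them, time stands still between calls to the robot, and variables do not carry over. Pictures are saved under pics/ and viewed, and the job is handed in when it is done.

```bash
ls; mkdir -p pics
python3 - <<'E'
from rig import monitor, vision, r
import cv2
print(monitor.sense())
for n in ("scene","top"):
    im,d=vision.grab_frame(n); cv2.imwrite(f"pics/{n}0.png",im)
    p=vision.camera_params(n); print(n,p)
E
```

```text
pics
{'clock': 0.0, 'qpos': array([ 1.13860335e+00,  3.53642046e-01,  1.63411431e+00, -1.58437712e-05,
        1.15519827e+00, -2.41809490e-03]), 'qvel': array([ 5.96809493e-04,  4.76189433e-04,  7.66671439e-04,  7.59355675e-04,
       -9.44367952e-05, -9.20400152e-05]), 'joint_efforts': array([ 6.37152662e-04, -6.05251265e+01, -3.42071307e+01, -5.09823531e-05,
        9.66080348e-03, -3.88667206e-05]), 'eef_pos': array([260.23704864, 567.73466229, 230.5739733 ]), 'tcp_rot': array([3.14158146e+00, 1.36200199e-03, 1.14102784e+00]), 'contact_force': array([ 0.69225653, -0.47499469, -0.76149327]), 'wrist_torque': array([-0.00828889, -0.07428381, -0.03507081]), 'opening': 0.9990722885435044}
scene {'fx': 392.43362046614163, 'fy': 392.43362046614163, 'cx': 254.83647334159258, 'cy': 194.96452716284284, 'distortion': array([-0.04564012,  0.        ,  0.        ,  0.        ,  0.        ]), 'R': array([[ 0.74406035,  0.66785199,  0.01865246],
       [ 0.51698521, -0.55784509, -0.64925738],
       [-0.42320265,  0.49272972, -0.76034001]]), 't': array([-445.66637943, -160.28758771, 1241.11777968])}
top {'fx': 358.58366785108257, 'fy': 358.58366785108257, 'cx': 250.02574453210963, 'cy': 187.63340388315342, 'distortion': array([-0.00207042,  0.        ,  0.        ,  0.        ,  0.        ]), 'R': array([[ 1.73103019e-02, -9.99850126e-01, -2.82166080e-04],
       [-9.81906057e-01, -1.69464111e-02, -1.88608892e-01],
       [ 1.88575843e-01,  3.54193745e-03, -9.82052242e-01]]), 't': array([  95.29250678,  541.45203447, 1114.31705616])}
```

View pics/scene0.png

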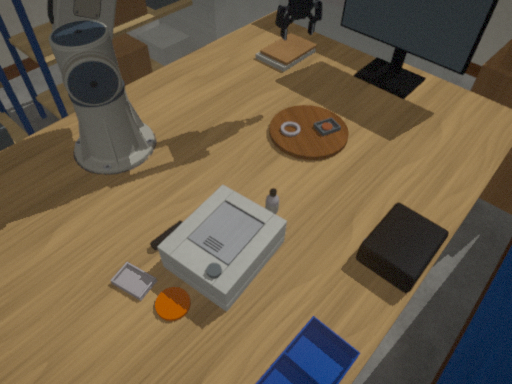

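View pics/top0.png

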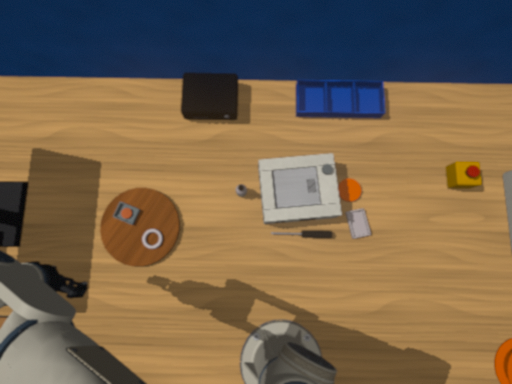

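The scene picture shows the console at about (225,245), its cover with ribs at (213,243) and the puck at (213,270). The top picture shows the console at about (300,188), its ribs at (312,186) and the puck at (328,170). I'll zoom in and fit the cover quad.

```bash
cat > h.py <<'E'
import numpy as np, cv2
from rig import vision, monitor
def ray(p,uv,z):
    K=np.array([[p['fx'],0,p['cx']],[0,p['fy'],p['cy']],[0,0,1]])
    u=cv2.undistortPoints(np.array(uv,float).reshape(-1,1,2),K,p['distortion']).reshape(-1,2)
    d=np.c_[u,np.ones(len(u))]@p['R']; c=-p['R'].T@p['t']
    return c+d*((z-c[2])/d[:,2])[:,None]
def proj(p,X):
    K=np.array([[p['fx'],0,p['cx']],[0,p['fy'],p['cy']],[0,0,1]])
    return cv2.projectPoints(np.array(X,float).reshape(-1,1,3),cv2.Rodrigues(p['R'])[0],p['t'],K,p['distortion'])[0].reshape(-1,2)
E
python3 - <<'E'
import cv2
a=cv2.imread('pics/top0.png')[140:250,225:385]; b=cv2.imread('pics/scene0.png')[180:320,100:300]
cv2.imwrite('pics/topz.png',cv2.resize(a,None,fx=5,fy=5,interpolation=cv2.INTER_CUBIC))
cv2.imwrite('pics/scenez.png',cv2.resize(b,None,fx=4,fy=4,interpolation=cv2.INTER_CUBIC))
E
```

```text
(no output)
```

View pics/topz.png

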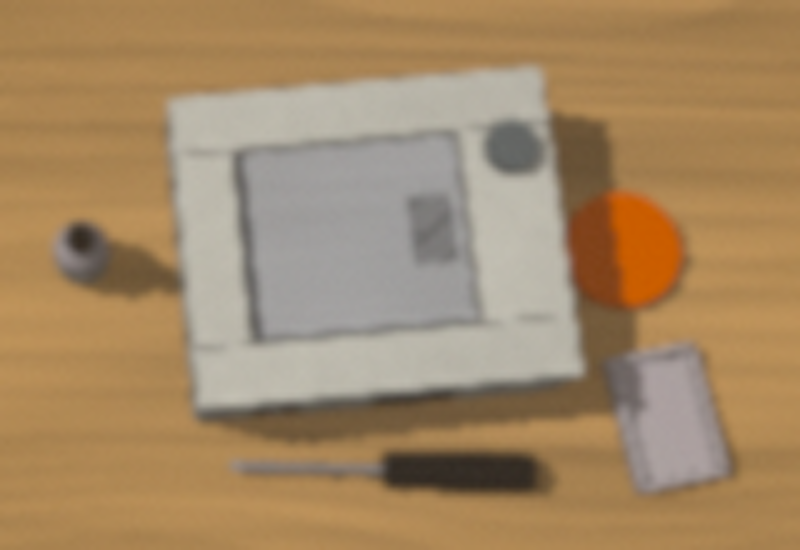

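View pics/scenez.png

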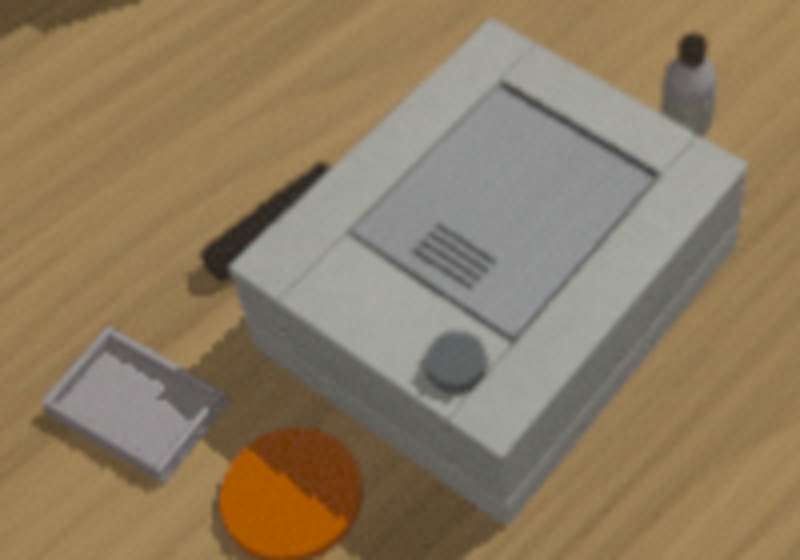

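Run:
```python
from h import *
T=vision.camera_params('top');S=vision.camera_params('scene')
def t(l): return [((x+.5)/5-.5+225,(y+.5)/5-.5+140) for x,y in l]
def s(l): return [((x+.5)/4-.5+100,(y+.5)/4-.5+180) for x,y in l]
# order: hinge-far, latch-far, latch-near, hinge-near
ct=ray(T,t([(243,152),(457,132),(479,323),(258,341)]),90)
cs=ray(S,s([(657,175),(514,338),(352,232),(502,85)]),90)
bt=ray(T,t([(170,100),(542,66),(583,374),(197,409)]),90)
bs=ray(S,s([(746,165),(505,456),(232,268),(492,20)]),90)
rt=ray(T,t([(433,229)]),90); rs=ray(S,s([(455,256)]),90)
pt=ray(T,t([(514,147)]),102); ps=ray(S,s([(456,360)]),102)
for n,a in zip("ct cs bt bs".split(),(ct,cs,bt,bs)):
    print(n,a.round(1)[:,:2].tolist(),'mean',a.mean(0).round(1)[:2],'sides',[round(np.linalg.norm(a[i]-a[(i+1)%4]),1) for i in range(4)])
    v=(a[0]+a[3]-a[1]-a[2]); print(' y-axis dir yaw',np.arctan2(-v[0],v[1]), 'from x', np.arctan2(*(a[0]+a[1]-a[2]-a[3])[[1,0]]))
print('ribs',rt,rs,'puck',pt,ps)
```

```text
ct [[590.6, 32.0], [606.0, -104.0], [483.6, -115.6], [469.9, 22.0]] mean [537.5 -41.4] sides [np.float64(136.8), np.float64(122.9), np.float64(138.3), np.float64(121.0)]
 y-axis dir yaw 0.10594016985297196 from x 0.08829798183995266
cs [[593.5, 36.0], [608.7, -101.7], [490.4, -115.0], [476.3, 22.8]] mean [542.2 -39.5] sides [np.float64(138.5), np.float64(119.1), np.float64(138.5), np.float64(117.9)]
 y-axis dir yaw 0.1061634499586258 from x 0.11215617254180855
bt [[623.9, 78.7], [650.5, -159.2], [452.8, -179.4], [427.0, 59.5]] mean [538.5 -50.1] sides [np.float64(239.4), np.float64(198.7), np.float64(240.3), np.float64(197.8)]
 y-axis dir yaw 0.1095257995761269 from x 0.09946385996680139
bs [[628.0, 78.0], [654.8, -155.5], [458.7, -177.9], [433.0, 57.3]] mean [543.6 -49.5] sides [np.float64(235.0), np.float64(197.3), np.float64(236.6), np.float64(196.1)]
 y-axis dir yaw 0.11156728418235079 from x 0.10992128335397801
ribs [[542.81261902 -87.79489226  90.        ]] [[546.12664619 -86.06271861  90.        ]] puck [[ 593.78440821 -137.38955489  102.        ]] [[ 600.51663833 -137.23218418  102.        ]]
```

```bash
cat >> h.py <<'E'
from scipy.spatial.transform import Rotation as Ro
YAW=0.107; O=np.array([540.,-40.,0.])
M=Ro.from_euler('z',YAW).as_matrix()
def W(x,y,z): return O+M@np.array([x,y,z],float)      # console -> world
def L(p): return M.T@(np.array(p,float)-O)
def calc(targets,rpy=(np.pi,0,YAW)):
    s=monitor.sense(); R0=Ro.from_euler('xyz',s['tcp_rot']); Rt=Ro.from_euler('xyz',rpy)
    print('t',round(float(s['clock']),2),'tcp local',L(s['eef_pos']).round(1),'F',s['contact_force'].round(1),'rpy',s['tcp_rot'].round(3))
    print('ang',(R0.inv()*Rt).as_rotvec().round(4))
    for t in targets: print(t,'-> dp',(R0.inv().apply(W(*t)-s['eef_pos'])).round(1))
E
python3 -c "
from h import *
calc([(0,-48,150),(0,-48,120)])"
```

```text
t 0.1 tcp local [-213.2  634.2  230.6] F [-0.1 -0.6 -1.1] rpy [3.142e+00 1.000e-03 1.141e+00]
ang [7.000e-04 1.100e-03 1.034e+00]
(0, -48, 150) -> dp [-477.1  532.1   81.2]
(0, -48, 120) -> dp [-477.1  532.1  111.2]
```

```bash
python3 -m inch '[{"dp":[-477,532,81],"angular":[0,0,1.034],"fingers":255},{"dp":[-477,532,81],"angular":[0,0,1.034],"fingers":255},{"dp":[-477,532,81],"angular":[0,0,1.034],"fingers":255},{"dp":[-477,532,81],"angular":[0,0,1.034],"fingers":255},{"dp":[-477,532,81],"angular":[0,0,1.034],"fingers":255},{"dp":[-477,532,81],"angular":[0,0,1.034],"fingers":255},{"dp":[-477,532,81],"angular":[0,0,1.034],"fingers":255},{"dp":[-477,532,81],"angular":[0,0,1.034],"fingers":255},{"dp":[-477,532,81],"angular":[0,0,1.034],"fingers":255},{"dp":[-477,532,81],"angular":[0,0,1.034],"fingers":255},{"dp":[-477,532,81],"angular":[0,0,1.034],"fingers":255},{"dp":[-477,532,81],"angular":[0,0,1.034],"fingers":255}]'; python3 -c "
from h import *
calc([(0,-48,150),(0,-48,120)])"
```

```text
clock: 1.1
eef_pos: [458.7, 110.5, 174.7]
tcp_rot: [-3.142, -0.0, 0.107]
contact_force: [1.1, 1.0, 0.2]
opening: -0.004
t 1.1 tcp local [-64.7 158.3 174.7] F [1.1 1.  0.2] rpy [-3.142 -0.     0.107]
ang [-0.     -0.      0.0001]
(0, -48, 150) -> dp [ 64.7 206.3  24.7]
(0, -48, 120) -> dp [ 64.7 206.3  54.7]
```

```bash
python3 -m inch '[{"dp":[65,206,25],"angular":[0,0,0],"fingers":255},{"dp":[65,206,25],"angular":[0,0,0],"fingers":255},{"dp":[65,206,25],"angular":[0,0,0],"fingers":255},{"dp":[65,206,25],"angular":[0,0,0],"fingers":255},{"dp":[65,206,25],"angular":[0,0,0],"fingers":255},{"dp":[65,206,25],"angular":[0,0,0],"fingers":255},{"dp":[65,206,25],"angular":[0,0,0],"fingers":255},{"dp":[65,206,25],"angular":[0,0,0],"fingers":255}]'
python3 - <<'E'
from h import *
calc([(0,-48,120),(0,-48,95),(0,-48,80)])
im,d=vision.grab_frame('wrist'); cv2.imwrite('pics/w1.png',im)
E
```

```text
clock: 1.77
eef_pos: [544.5, -85.4, 149.5]
tcp_rot: [-3.141, 0.001, 0.105]
contact_force: [-0.2, 0.8, -0.5]
opening: 0.001
t 1.77 tcp local [ -0.4 -45.6 149.5] F [-0.2  0.8 -0.5] rpy [-3.141e+00  1.000e-03  1.050e-01]
ang [-0.0007  0.0014 -0.0017]
(0, -48, 120) -> dp [ 0.4  2.4 29.5]
(0, -48, 95) -> dp [ 0.5  2.4 54.5]
(0, -48, 80) -> dp [ 0.5  2.4 69.5]
```

View pics/w1.png

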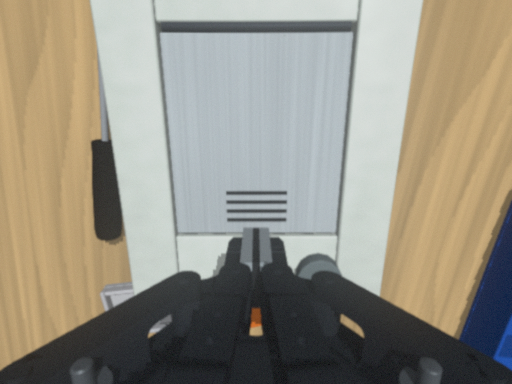

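The wrist picture shows the cover square on, with the ribs centred at about (257,206), free edge at row 234 and hinge edge at row 32, and the puck at (318,265). I'll check the frame with it.

Run:
```python
from h import *
p=vision.camera_params('wrist')
for n,uv in (('ribs',(257,206)),('hingeL',(161,33)),('hingeR',(354,33)),('edgeL',(177,234)),('edgeR',(337,234)),('puckc',(318,265))):
    print(n,L(ray(p,[uv],90)[0]).round(1))
```

```text
ribs [ -1.1 -46.3  90. ]
hingeL [-60.4  67.5  90. ]
hingeR [58.5 67.4 90. ]
edgeL [-61.7 -68.9  90. ]
edgeR [ 59.4 -68.8  90. ]
puckc [ 46.7 -95.5  90. ]
```

```bash
python3 -m inch '[{"dp":[0.5,1.5,30],"angular":[0,0,0],"fingers":255},{"dp":[0.5,1.5,50],"angular":[0,0,0],"fingers":255},{"dp":[0.5,1.5,56],"angular":[0,0,0],"fingers":255},{"dp":[0.5,1.5,59],"angular":[0,0,0],"fingers":255},{"dp":[0.5,1.5,61],"angular":[0,0,0],"fingers":255},{"dp":[0.5,1.5,63],"angular":[0,0,0],"fingers":255},{"dp":[0.5,1.5,64.5],"angular":[0,0,0],"fingers":255},{"dp":[0.5,1.5,65.5],"angular":[0,0,0],"fingers":255},{"dp":[0.5,1.5,65.5],"angular":[0,0,0],"fingers":255}]'
python3 - <<'E'
from h import *
calc([(0,-47,80),(0,-47,79)])
E
```

```text
clock: 2.57
eef_pos: [546.4, -86.7, 85.1]
tcp_rot: [3.141, -0.002, 0.107]
contact_force: [-0.5, 2.3, 2.0]
opening: -0.001
t 2.57 tcp local [  1.4 -47.1  85.1] F [-0.5  2.3  2. ] rpy [ 3.141e+00 -2.000e-03  1.070e-01]
ang [ 0.0002 -0.0015 -0.0001]
(0, -47, 80) -> dp [-1.4 -0.1  5.1]
(0, -47, 79) -> dp [-1.4 -0.1  6.1]
```

```bash
python3 -m inch '[{"dp":[0,0,1.5],"angular":[0,0,0],"fingers":255},{"dp":[0,0,3],"angular":[0,0,0],"fingers":255},{"dp":[0,0,4],"angular":[0,0,0],"fingers":255},{"dp":[0,0,4],"angular":[0,0,0],"fingers":255}]'
```

```text
clock: 2.9
eef_pos: [546.5, -86.9, 81.5]
tcp_rot: [3.141, -0.001, 0.107]
contact_force: [-1.9, 2.5, 13.6]
opening: -0.002
```

Force is 13.6 N at z 81.5, so it has reached the stop. Now retreat up and to −y.

```bash
python3 -m inch '[{"dp":[0,12,-25],"angular":[0,0,0],"fingers":255},{"dp":[0,35,-55],"angular":[0,0,0],"fingers":255},{"dp":[0,55,-85],"angular":[0,0,0],"fingers":255},{"dp":[0,75,-120],"angular":[0,0,0],"fingers":255},{"dp":[0,85,-150],"angular":[0,0,0],"fingers":255},{"dp":[0,85,-160],"angular":[0,0,0],"fingers":255},{"dp":[0,85,-160],"angular":[0,0,0],"fingers":255},{"dp":[0,85,-160],"angular":[0,0,0],"fingers":255},{"dp":[0,85,-160],"angular":[0,0,0],"fingers":255},{"dp":[0,85,-160],"angular":[0,0,0],"fingers":255},{"dp":[0,85,-160],"angular":[0,0,0],"fingers":255},{"dp":[0,85,-160],"angular":[0,0,0],"fingers":255}]'
python3 - <<'E'
from h import *
import cv2
calc([])
for n in ('scene','top','wrist'):
    im,d=vision.grab_frame(n); cv2.imwrite(f'pics/{n}2.png',im)
    np.save(f'{n}2.npy',d)
    if n=='wrist':
        import pickle; pickle.dump(vision.camera_params(n),open('w2.pkl','wb'))
a=cv2.imread('pics/scene2.png')[180:320,100:300];cv2.imwrite('pics/scene2z.png',cv2.resize(a,None,fx=4,fy=4,interpolation=cv2.INTER_CUBIC))
E
```

```text
clock: 3.9
eef_pos: [554.4, -170.8, 239.3]
tcp_rot: [-3.141, 0.002, 0.108]
contact_force: [0.5, -0.6, 0.5]
opening: -0.001
t 3.9 tcp local [   0.3 -131.6  239.3] F [ 0.5 -0.6  0.5] rpy [-3.141e+00  2.000e-03  1.080e-01]
ang [-0.0008  0.0018  0.0005]
```

View pics/scene2z.png

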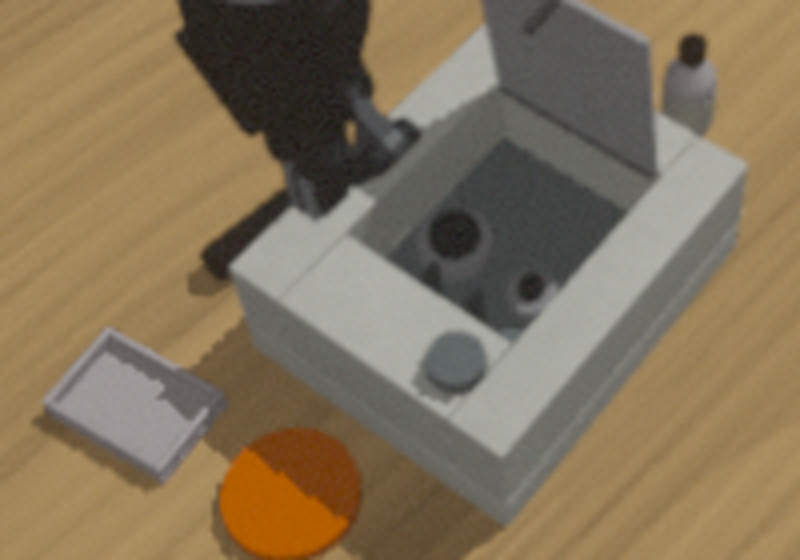

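View pics/wrist2.png

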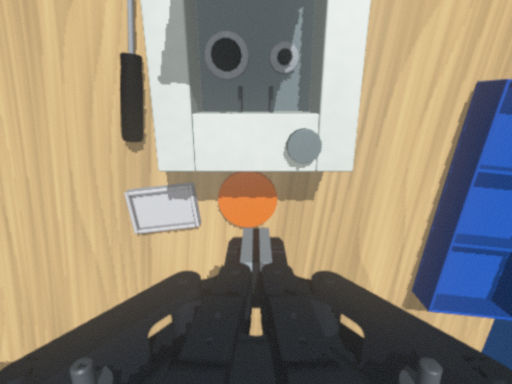

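The cover is open. In the wrist picture the large button is at (227,55), on the robot's side, and the small one at (285,57). In the scene crop they are at (454,233) and (530,288).

Run:
```python
from h import *
import pickle
p=pickle.load(open('w2.pkl','rb')); S=vision.camera_params('scene');T=vision.camera_params('top')
def cent(im,box,thr):
    x0,y0,x1,y1=box; g=cv2.cvtColor(im,cv2.COLOR_BGR2GRAY)[y0:y1,x0:x1]
    n,l,st,c=cv2.connectedComponentsWithStats((g<thr).astype('uint8'))
    k=1+np.argmax(st[1:,4]); return c[k]+[x0,y0],st[k]
w=cv2.imread('pics/wrist2.png')
for n,b in (('large',(207,35,247,75)),('small',(273,42,298,72))):
    c,st=cent(w,b,40); print(n,c,st,L(ray(p,[c],49)[0]).round(1))
s=lambda x,y:((x+.5)/4-.5+100,(y+.5)/4-.5+180)
for n,q in (('large',s(454,232)),('small',s(530,287))): print('scene',n,L(ray(S,[q],49)[0]).round(1))
a=cv2.imread('pics/top2.png')[140:250,225:385];cv2.imwrite('pics/top2z.png',cv2.resize(a,None,fx=5,fy=5,interpolation=cv2.INTER_CUBIC))
```

```text
large [239.  53.] [32 18  1  1  1] [-18.3 -13.3  49. ]Traceback (most recent call last):
  File "<stdin>", line 10, in <module>
  File "<stdin>", line 7, in cent
    return _wrapfunc(a, 'argmax', axis=axis, out=out, **kwds)
    return bound(*args, **kwds)
ValueError: attempt to get argmax of an empty sequence
```

Run:
```python
from h import *
import pickle
p=pickle.load(open('w2.pkl','rb')); S=vision.camera_params('scene');T=vision.camera_params('top')
def cent(im,box):
    x0,y0,x1,y1=box; g=cv2.cvtColor(im,cv2.COLOR_BGR2GRAY)[y0:y1,x0:x1]
    _,m=cv2.threshold(g,0,1,cv2.THRESH_BINARY_INV+cv2.THRESH_OTSU)
    n,l,st,c=cv2.connectedComponentsWithStats(m)
    k=l[(y1-y0)//2,(x1-x0)//2]; return c[k]+[x0,y0],st[k]
w=cv2.imread('pics/wrist2.png')
for n,b in (('large',(207,35,247,75)),('small',(275,46,296,68))):
    c,st=cent(w,b); print(n,c,st,L(ray(p,[c],49)[0]).round(1))
s=lambda x,y:((x+.5)/4-.5+100,(y+.5)/4-.5+180)
for n,q in (('large',s(454,232)),('small',s(530,287))): print('scene',n,L(ray(S,[q],49)[0]).round(1))
a=cv2.imread('pics/top2.png')[140:250,225:385];cv2.imwrite('pics/top2z.png',cv2.resize(a,None,fx=5,fy=5,interpolation=cv2.INTER_CUBIC))
```

```text
large [225.78030303  54.03787879] [  4   3  31  33 792] [-32.1 -14.4  49. ]
small [283.84186047  56.42790698] [  2   2  15  18 215] [ 28.4 -16.6  49. ]
scene large [-29.8 -14.   49. ]
scene small [ 31.8 -17.5  49. ]
```

View pics/top2z.png

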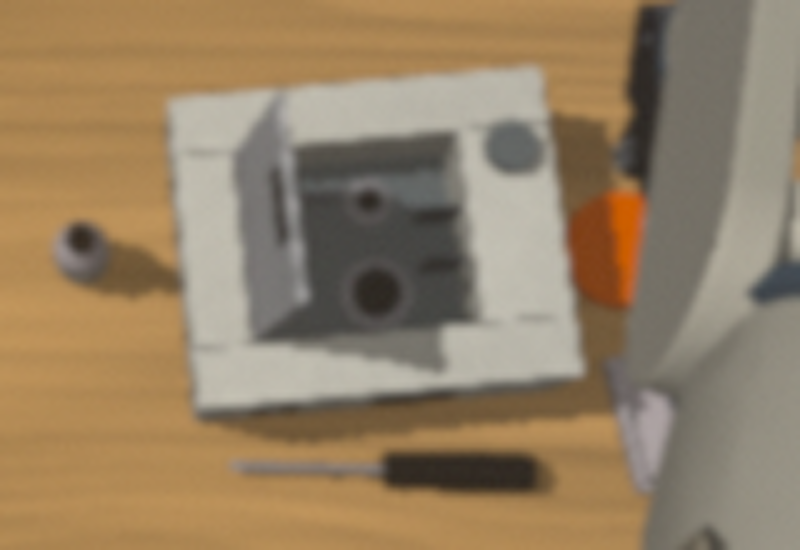

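Run:
```python
from h import *
p=vision.camera_params('wrist'); s=monitor.sense(); c=-p['R'].T@p['t']
print('cam rel tcp in tool', Ro.from_euler('xyz',s['tcp_rot']).inv().apply(c-s['eef_pos']))
calc([(-31,-14,200),(-31,-14,110),(-31,-14,43)],(np.pi,0,YAW+np.pi/2))
```

```text
cam rel tcp in tool [  -1.53583733  -74.66743212 -142.41165776]
t 4.05 tcp local [   0.7 -131.9  240. ] F [0.9 0.7 0.5] rpy [-3.141e+00  1.000e-03  1.070e-01]
ang [-7.0000e-04  3.0000e-04 -1.5705e+00]
(-31, -14, 200) -> dp [ -31.6 -117.9   40.1]
(-31, -14, 110) -> dp [ -31.6 -117.9  130.1]
(-31, -14, 43) -> dp [ -31.5 -117.9  197.1]
```

```bash
python3 -m inch '[{"dp":[-31.5,-118,10],"angular":[0,0,-1.5705],"fingers":255},{"dp":[-31.5,-118,10],"angular":[0,0,-1.5705],"fingers":255},{"dp":[-31.5,-118,10],"angular":[0,0,-1.5705],"fingers":255},{"dp":[-31.5,-118,10],"angular":[0,0,-1.5705],"fingers":255},{"dp":[-31.5,-118,10],"angular":[0,0,-1.5705],"fingers":255},{"dp":[-31.5,-118,10],"angular":[0,0,-1.5705],"fingers":255},{"dp":[-31.5,-118,10],"angular":[0,0,-1.5705],"fingers":255},{"dp":[-31.5,-118,10],"angular":[0,0,-1.5705],"fingers":255},{"dp":[-31.5,-118,10],"angular":[0,0,-1.5705],"fingers":255},{"dp":[-31.5,-118,10],"angular":[0,0,-1.5705],"fingers":255},{"dp":[-31.5,-118,10],"angular":[0,0,-1.5705],"fingers":255},{"dp":[-31.5,-118,10],"angular":[0,0,-1.5705],"fingers":255}]'; python3 -m inch '[{"dp":[0,0,40],"angular":[0,0,-0.065],"fingers":255},{"dp":[0,0,60],"angular":[0,0,-0.065],"fingers":255},{"dp":[0,0,60],"angular":[0,0,-0.065],"fingers":255}]';python3 - <<'E'
from h import *
calc([(-31,-14,110),(-31,-14,55),(-31,-14,43)],(np.pi,0,YAW+np.pi/2))
im,d=vision.grab_frame('wrist'); cv2.imwrite('pics/w3.png',im)
E
```

```text
clock: 5.05
eef_pos: [511.0, -57.3, 230.5]
tcp_rot: [3.141, 0.0, 1.613]
contact_force: [0.5, 0.2, -0.2]
opening: -0.002
clock: 5.3
eef_pos: [508.1, -57.0, 166.8]
tcp_rot: [-3.135, -0.001, 1.672]
contact_force: [-1.2, 0.2, 0.6]
opening: -0.004
t 5.3 tcp local [-33.5 -13.5 166.8] F [-1.2  0.2  0.6] rpy [-3.135e+00 -1.000e-03  1.672e+00]
ang [-0.0064 -0.0014 -0.0057]
(-31, -14, 110) -> dp [-0.6  2.9 56.8]
(-31, -14, 55) -> dp [ -0.6   3.2 111.8]
(-31, -14, 43) -> dp [ -0.7   3.3 123.8]
```

View pics/w3.png

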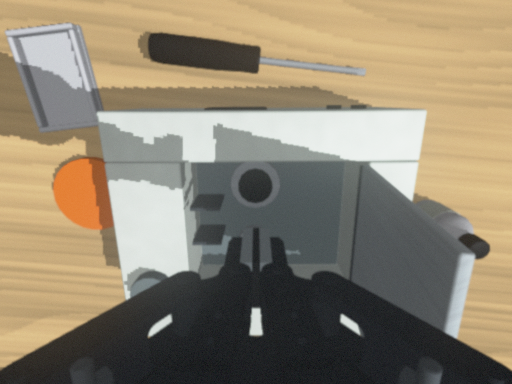

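The picture shows the large button and its collar centred at (255,186), between the opening's walls. The open cover is at (410,250).

Run:
```python
from h import *
p=vision.camera_params('wrist')
print(L(ray(p,[(255.5,186.5)],49)[0]))
calc([(-31,-14,110),(-31,-14,60),(-31,-14,49),(-31,-14,43)],(np.pi,0,YAW+np.pi/2))
```

```text
[-29.8898648 -14.1872129  49.       ]
t 5.35 tcp local [-32.2 -13.8 168.9] F [ 0.3 -0.5 -0.1] rpy [-3.137e+00 -1.000e-03  1.672e+00]
ang [-0.0041 -0.0009 -0.0062]
(-31, -14, 110) -> dp [-0.3  1.5 58.9]
(-31, -14, 60) -> dp [ -0.3   1.7 108.9]
(-31, -14, 49) -> dp [ -0.3   1.7 119.9]
(-31, -14, 43) -> dp [ -0.3   1.7 125.9]
```

```bash
python3 -m inch '[{"dp":[0,1.5,35],"angular":[0,0,0],"fingers":255},{"dp":[0,1.5,70],"angular":[0,0,0],"fingers":255},{"dp":[0,1.5,95],"angular":[0,0,0],"fingers":255},{"dp":[0,1.5,110],"angular":[0,0,0],"fingers":255},{"dp":[0,1.5,114],"angular":[0,0,0],"fingers":255},{"dp":[0,1.5,114],"angular":[0,0,0],"fingers":255}]'
python3 - <<'E'
from h import *
calc([(-31,-14,49),(-31,-14,43)],(np.pi,0,YAW+np.pi/2))
E
```

```text
clock: 5.85
eef_pos: [512.9, -57.3, 56.8]
tcp_rot: [-3.141, -0.0, 1.672]
contact_force: [-0.5, 0.4, 0.0]
opening: 0.004
t 5.85 tcp local [-28.8 -14.3  56.8] F [-0.5  0.4  0. ] rpy [-3.141 -0.     1.672]
ang [-0.0002 -0.0001 -0.0061]
(-31, -14, 49) -> dp [ 0.2 -2.2  7.8]
(-31, -14, 43) -> dp [ 0.2 -2.2 13.8]
```

```bash
python3 -m inch '[{"dp":[0,-1.5,4],"angular":[0,0,0],"fingers":255},{"dp":[0,-1.5,8],"angular":[0,0,0],"fingers":255},{"dp":[0,-1.5,11],"angular":[0,0,0],"fingers":255},{"dp":[0,-1.5,13.5],"angular":[0,0,0],"fingers":255},{"dp":[0,-1.5,14.5],"angular":[0,0,0],"fingers":255},{"dp":[0,-1.5,14.5],"angular":[0,0,0],"fingers":255}]'
```

```text
clock: 6.35
eef_pos: [512.8, -57.6, 46.2]
tcp_rot: [3.138, 0.001, 1.672]
contact_force: [-11.7, 0.7, 51.4]
opening: 0.003
```

```bash
python3 -c "
from h import *
s=monitor.sense(); print(s['contact_force'],s['wrist_torque'],s['eef_pos'],s['qpos'])"; python3 -m inch '[{"dp":[0,0,-3],"angular":[0,0,0],"fingers":255},{"dp":[0,0,-4],"angular":[0,0,0],"fingers":255}]'
python3 - <<'E'
from h import *
s=monitor.sense(); print(s['contact_force'],s['wrist_torque'])
for n in ('scene','wrist'):
    im,d=vision.grab_frame(n); cv2.imwrite(f'pics/{n}4.png',im)
    if n=='scene': im=cv2.resize(im[150:300,140:300],None,fx=4,fy=4,interpolation=cv2.INTER_CUBIC); cv2.imwrite('pics/scene4z.png',im)
E
```

```text
[-11.65018632   0.68412841  51.35360486] [ 0.16055155  2.11465171 -0.01049659] [512.81526935 -57.60981246  46.23282721] [-1.14733662e-01  4.44713060e-01  2.00483643e+00 -1.05070058e-04
  6.88348612e-01 -1.78661952e+00]
clock: 6.52
eef_pos: [512.6, -57.5, 48.1]
tcp_rot: [3.138, 0.001, 1.672]
contact_force: [1.0, -0.4, 4.1]
opening: -0.0
[ 1.04866577 -0.35002334  4.12632869] [-0.07162623 -0.12152662 -0.01215076]
```

View pics/scene4z.png

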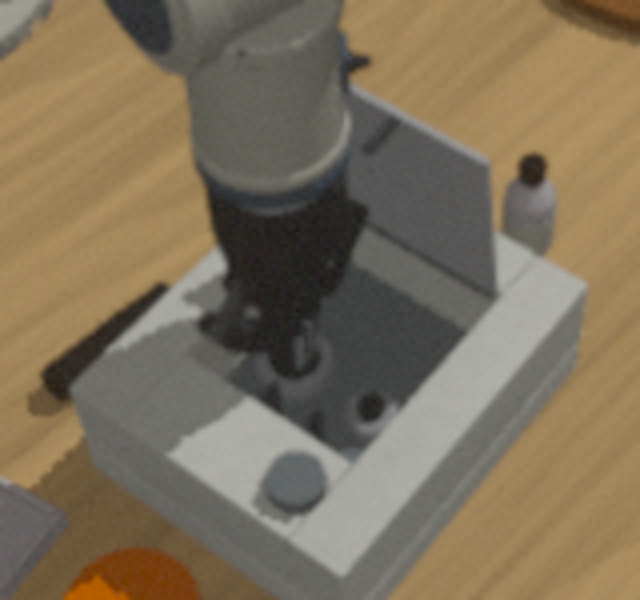

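View pics/wrist4.png

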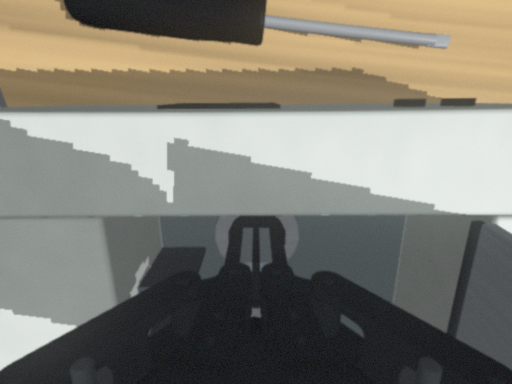

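Run:
```python
from h import *
import pickle
p=pickle.load(open('w2.pkl','rb')); d=np.load('wrist2.npy')
def pt(u,v):
    K=np.array([[p['fx'],0,p['cx']],[0,p['fy'],p['cy']],[0,0,1]])
    z=np.median(d[v-2:v+3,u-2:u+3]); q=cv2.undistortPoints(np.array([[[u,v]]],float),K,p['distortion'])[0,0]
    return L(p['R'].T@(np.array([q[0],q[1],1])*z-p['t'])).round(1)
for n,uv in dict(large=(226,54),collar=(226,74),small=(284,57),floor=(255,60),strip=(250,150),strip2=(340,60),puck=(303,147),orange=(248,205),table=(100,200)).items(): print(n,pt(*uv))
s=monitor.sense();print(s['clock'],s['eef_pos'],s['contact_force'],s['wrist_torque'])
```

```text
large [-31.4 -14.9  53.2]
collar [-33.  -33.2  43. ]
small [ 28.2 -17.6  53.2]
floor [ -1.7 -18.   31.5]
strip [  -6.6 -107.5   89.8]
strip2 [ 76.4 -24.7  89.6]
puck [  44.5 -102.5  102.3]
orange [ -11.3 -195.5   12. ]
table [-2.150e+02 -1.926e+02 -1.000e-01]
6.6167 [512.51645332 -57.55643302  47.51574111] [1.53716766 0.30377296 5.13828745] [-0.09814639 -0.30503194  0.00874579]
```

The depth data puts the button tops at about 53 mm and the collar at 43 mm, so the hard stop I hit at 46–47 mm was the button fully down. Contact was at the tip only. Now retreat straight up.

```bash
python3 -m inch '[{"dp":[0,0,-15],"angular":[0,0,0],"fingers":255},{"dp":[0,0,-50],"angular":[0,0,0],"fingers":255},{"dp":[0,0,-90],"angular":[0,0,0],"fingers":255},{"dp":[0,0,-130],"angular":[0,0,0],"fingers":255},{"dp":[0,0,-170],"angular":[0,0,0],"fingers":255},{"dp":[0,0,-205],"angular":[0,0,0],"fingers":255},{"dp":[0,0,-215],"angular":[0,0,0],"fingers":255},{"dp":[0,0,-215],"angular":[0,0,0],"fingers":255}]'
python3 - <<'E'
from h import *
calc([(-1,100,270),(-1,100,195)])
im,d=vision.grab_frame('wrist'); p=vision.camera_params('wrist'); cv2.imwrite('pics/w5.png',im)
K=np.array([[p['fx'],0,p['cx']],[0,p['fy'],p['cy']],[0,0,1]])
vv,uu=np.mgrid[0:384:1,0:512:1]
q=cv2.undistortPoints(np.stack([uu,vv],-1).reshape(-1,1,2).astype(float),K,p['distortion']).reshape(-1,2)
X=(np.c_[q,np.ones(len(q))]*d.reshape(-1,1)-p['t'])@p['R']; X=(X-O)@M
for n,c,rr in (('large',(-31,-14),10),('small',(30,-17),5)):
    m=(np.hypot(X[:,0]-c[0],X[:,1]-c[1])<rr)&(d.ravel()>0)
    print(n,m.sum(),np.median(X[m,2]) if m.sum() else None)
E
```

```text
clock: 7.28
eef_pos: [512.6, -57.5, 264.4]
tcp_rot: [3.136, 0.001, 1.672]
contact_force: [0.9, 0.2, 0.9]
opening: -0.004
t 7.28 tcp local [-29.1 -14.5 264.4] F [0.9 0.2 0.9] rpy [3.136e+00 1.000e-03 1.672e+00]
ang [ 0.0058 -0.0037  1.565 ]
(-1, 100, 270) -> dp [114.7  27.4  -5.6]
(-1, 100, 195) -> dp [114.8  27.   69.4]
large 1153 307.19964524379077
small 38 49.65518928571207
```

View pics/w5.png

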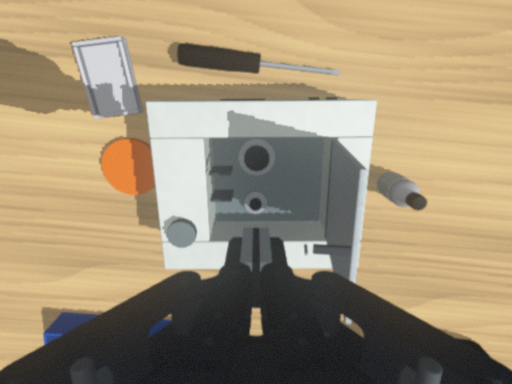

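```bash
cat >> h.py <<'E'
def cloud(name):
    p=vision.camera_params(name); im,d=vision.grab_frame(name)
    K=np.array([[p['fx'],0,p['cx']],[0,p['fy'],p['cy']],[0,0,1]])
    vv,uu=np.mgrid[0:384,0:512]
    q=cv2.undistortPoints(np.stack([uu,vv],-1).reshape(-1,1,2).astype(float),K,p['distortion']).reshape(-1,2)
    X=(np.c_[q,np.ones(len(q))]*d.reshape(-1,1)-p['t'])@p['R']
    X=(X-O)@M; X[d.ravel()<=0]=np.nan
    return im,X.reshape(384,512,3)
E
python3 - <<'E'
from h import *
im,X=cloud('wrist')
for n,(u,v) in dict(large=(257,157),small=(255,204),collarL=(257,138),collarS=(256,214),floor=(290,180),strip=(250,120),puck=(181,233)).items():
    w=X[v-3:v+4,u-3:u+4].reshape(-1,3); print(n,np.nanmedian(w,0).round(1),np.nanstd(w[:,2]).round(2))
print(np.round(X[150:166:2,257,2],1)); print(np.round(X[157,240:275:2,2],1))
print(np.round(X[196:214,255,2],1))
E
```

```text
large [-37.4 -13.   52.7] 0.69
small [ 23.6 -15.9  52.1] 1.87
collarL [-65.3 -13.   88.8] 21.84
collarS [ 41.  -14.7  42.6] 7.94
floor [-2.  30.6 30.9] 0.65
strip [-84.1 -20.3  89.8] 0.67
puck [ 39.7 -99.5 101.9] 0.63
[51.1 52.4 53.2 53.  54.4 52.5 52.7 53.4]
[41.9 43.3 51.8 52.7 52.7 52.5 52.3 52.4 52.7 51.8 52.3 52.2 53.3 52.9
 50.1 41.9 43.6 43. ]
[42.3 41.8 43.7 43.6 46.  48.3 50.4 51.1 52.5 52.5 51.3 52.8 52.1 54.1
 52.4 53.1 51.8 42.8]
```

I have plenty of time, so I'll press again and check the button height by depth while it is held down.

Run:
```python
from h import *
calc([(-31,-14,60),(-31,-14,47)],(np.pi,0,YAW+np.pi/2))
```

```text
t 7.38 tcp local [-31.2 -14.  260.3] F [-0.2 -0.9 -0.6] rpy [-3.141 -0.     1.672]
ang [-0.0005 -0.0001 -0.0058]
(-31, -14, 60) -> dp [  0.    0.3 200.3]
(-31, -14, 47) -> dp [  0.    0.3 213.3]
```

```bash
python3 -m inch '[{"dp":[0,0,40],"angular":[0,0,0],"fingers":255},{"dp":[0,0,80],"angular":[0,0,0],"fingers":255},{"dp":[0,0,120],"angular":[0,0,0],"fingers":255},{"dp":[0,0,160],"angular":[0,0,0],"fingers":255},{"dp":[0,0,190],"angular":[0,0,0],"fingers":255},{"dp":[0,0,200],"angular":[0,0,0],"fingers":255},{"dp":[0,0,200],"angular":[0,0,0],"fingers":255},{"dp":[0,0,200],"angular":[0,0,0],"fingers":255}]';  python3 - <<'E'
from h import *
im,X=cloud('wrist'); cv2.imwrite('pics/w6.png',im); np.save('X6.npy',X)
calc([(-31,-14,47)],(np.pi,0,YAW+np.pi/2))
E
python3 -m inch '[{"dp":[0,0,4],"angular":[0,0,0],"fingers":255},{"dp":[0,0,7],"angular":[0,0,0],"fingers":255},{"dp":[0,0,9],"angular":[0,0,0],"fingers":255},{"dp":[0,0,9],"angular":[0,0,0],"fingers":255}]'
```

```text
clock: 8.05
eef_pos: [510.3, -57.3, 60.5]
tcp_rot: [-3.139, -0.0, 1.672]
contact_force: [-0.4, -0.7, 0.8]
opening: 0.001
t 8.1 tcp local [-30.3 -14.2  61.6] F [-0.7  0.3  0.9] rpy [3.141 0.    1.672]
ang [ 0.0004  0.0001 -0.0058]
(-31, -14, 47) -> dp [ 0.2 -0.7 14.6]
clock: 8.43
eef_pos: [511.5, -57.4, 52.5]
tcp_rot: [3.14, 0.0, 1.672]
contact_force: [0.6, -0.4, 1.8]
opening: -0.002
```

View pics/w6.png

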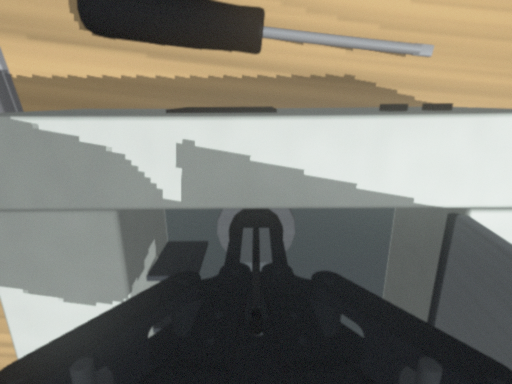

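The picture shows a black sliver of button above the fingertips, around (257,214). Contact starts near 52.5 mm, which agrees with the depth reading. Now the remaining travel.

```bash
python3 -m inch '[{"dp":[0,0,3],"angular":[0,0,0],"fingers":255},{"dp":[0,0,5],"angular":[0,0,0],"fingers":255},{"dp":[0,0,7],"angular":[0,0,0],"fingers":255},{"dp":[0,0,7],"angular":[0,0,0],"fingers":255},{"dp":[0,0,7],"angular":[0,0,0],"fingers":255}]';  python3 - <<'E'
from h import *
X0=np.load('X6.npy')
im,X=cloud('wrist'); cv2.imwrite('pics/w7.png',im)
g=cv2.imread('pics/w6.png')
for v in range(206,228,2): print(v,X0[v,257].round(1),X[v,257].round(1),X0[v,245].round(1),X[v,245].round(1),g[v,257],im[v,257])
E
```

```text
clock: 8.85
eef_pos: [511.8, -57.4, 46.7]
tcp_rot: [3.14, 0.0, 1.672]
contact_force: [-5.8, 1.0, 26.2]
opening: 0.003
206 [-65.1 -13.6  89.8] [-69.1 -13.9  89.9] [-65.2 -18.5  90. ] [-68.9 -18.3  89.2] [134 137 131] [143 147 140]
208 [-48.1 -13.5  47.5] [-68.  -13.9  89. ] [-47.2 -20.4  45.1] [-68.1 -18.3  89.1] [90 91 88] [143 146 140]
210 [-47.9 -13.5  50.2] [-67.2 -13.9  88.9] [-47.5 -20.2  48.9] [-67.3 -18.3  89. ] [50 48 47] [144 147 142]
212 [-47.4 -13.5  51.8] [-66.4 -13.9  88.7] [-46.8 -20.2  50.4] [-66.9 -18.3  90. ] [49 44 43] [146 153 145]
214 [-46.4 -13.5  52.3] [-66.2 -13.9  90.3] [-46.  -20.2  51.4] [-66.1 -18.3  90. ] [52 54 48] [141 146 140]
216 [-45.4 -13.5  52.8] [-64.9 -13.9  89.1] [-45.2 -20.2  52.2] [-64.9 -18.3  89.1] [51 52 46] [133 138 130]
218 [-43.9 -13.5  52. ] [-45.8 -13.8  45.9] [-44.  -20.2  52.3] [-46.  -20.2  46.4] [46 46 43] [92 94 90]
220 [-43.1 -13.5  53. ] [-45.1 -13.9  47.1] [-42.7 -20.2  52. ] [-44.7 -20.2  46.1] [49 50 45] [50 52 48]
222 [-41.7 -13.5  52.5] [-44.  -13.9  47.1] [-41.6 -20.2  52.3] [-43.6 -20.2  46.1] [47 43 44] [47 49 46]
224 [-40.9 -13.5  53.6] [-42.4 -13.9  46.1] [-40.5 -20.2  52.6] [-42.1 -20.3  45.5] [43 42 42] [49 50 48]
226 [-39.4 -13.5  52.8] [-41.5 -13.9  46.7] [-39.8 -20.2  53.7] [-41.3 -20.2  46.2] [41 44 40] [44 47 43]
```

Depth shows the button top going from about 52.6 to 46.5 mm, the full 6 mm travel. Retreating up.

```bash
python3 -m inch '[{"dp":[0,0,-15],"angular":[0,0,0],"fingers":255},{"dp":[0,0,-50],"angular":[0,0,0],"fingers":255},{"dp":[0,0,-90],"angular":[0,0,0],"fingers":255},{"dp":[0,0,-130],"angular":[0,0,0],"fingers":255},{"dp":[0,0,-170],"angular":[0,0,0],"fingers":255},{"dp":[0,0,-205],"angular":[0,0,0],"fingers":255},{"dp":[0,0,-230],"angular":[0,0,0],"fingers":255},{"dp":[0,0,-230],"angular":[0,0,0],"fingers":255},{"dp":[0,0,-230],"angular":[0,0,0],"fingers":255}]'
python3 - <<'E'
from h import *
calc([(-1,110,275),(-1,110,195)])
im,X=cloud('wrist')
m=(np.hypot(X[...,0]+31,X[...,1]+14)<9)&(X[...,2]<70); print('large top',m.sum(),np.nanmedian(X[m][:,2]))
E
```

```text
clock: 9.65
eef_pos: [511.5, -57.4, 276.1]
tcp_rot: [3.139, 0.001, 1.672]
contact_force: [0.2, -0.3, 0.1]
opening: 0.002
t 9.65 tcp local [-30.2 -14.3 276.1] F [ 0.2 -0.3  0.1] rpy [3.139e+00 1.000e-03 1.672e+00]
ang [ 0.0026 -0.0016  1.565 ]
(-1, 110, 275) -> dp [124.4  28.5   1.1]
(-1, 110, 195) -> dp [124.5  28.3  81.1]
large top 154 52.73764619954733
```

```bash
python3 -m inch '[{"dp":[124.5,28.5,0],"angular":[0,0,1.566],"fingers":255},{"dp":[124.5,28.5,0],"angular":[0,0,1.566],"fingers":255},{"dp":[124.5,28.5,0],"angular":[0,0,1.566],"fingers":255},{"dp":[124.5,28.5,0],"angular":[0,0,1.566],"fingers":255},{"dp":[124.5,28.5,0],"angular":[0,0,1.566],"fingers":255},{"dp":[124.5,28.5,0],"angular":[0,0,1.566],"fingers":255},{"dp":[124.5,28.5,0],"angular":[0,0,1.566],"fingers":255},{"dp":[124.5,28.5,0],"angular":[0,0,1.566],"fingers":255},{"dp":[124.5,28.5,0],"angular":[0,0,1.566],"fingers":255},{"dp":[124.5,28.5,0],"angular":[0,0,1.566],"fingers":255},{"dp":[124.5,28.5,0],"angular":[0,0,1.566],"fingers":255},{"dp":[124.5,28.5,0],"angular":[0,0,1.566],"fingers":255}]'; python3 -m inch '[{"dp":[0,0,0],"angular":[0,0,0.065],"fingers":255},{"dp":[0,0,0],"angular":[0,0,0.065],"fingers":255},{"dp":[0,0,0],"angular":[0,0,0.065],"fingers":255}]'
python3 - <<'E'
from h import *
calc([(-1,110,200)])
s=vision.grab_frame('scene')[0]; cv2.imwrite('pics/s8.png',cv2.resize(s[120:320,100:340],None,fx=3,fy=3,interpolation=cv2.INTER_CUBIC))
E
```

```text
clock: 10.7
eef_pos: [525.6, 69.3, 272.5]
tcp_rot: [-3.141, 0.004, 0.205]
contact_force: [0.9, 0.8, 0.6]
opening: -0.002
clock: 10.95
eef_pos: [525.9, 69.3, 273.2]
tcp_rot: [-3.142, 0.003, 0.148]
contact_force: [-0.7, 0.3, -0.1]
opening: 0.003
t 10.95 tcp local [ -2.4 110.2 273.2] F [-0.7  0.3 -0.1] rpy [-3.142e+00  3.000e-03  1.480e-01]
ang [0.     0.003  0.0414]
(-1, 110, 200) -> dp [ 1.6  0.2 73.2]
```

View pics/s8.png

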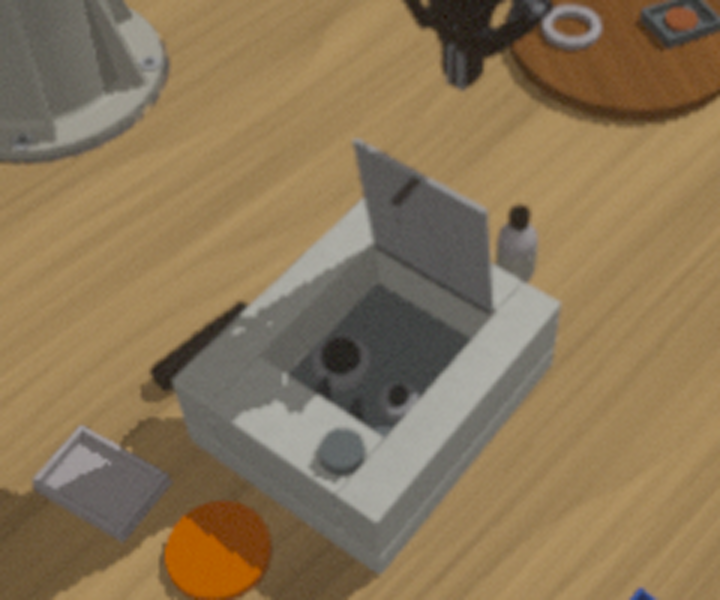

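The picture shows the cover still open (around (430,230)), both buttons up and the gripper beyond the hinge side. Now descend behind the cover.

```bash
python3 -m inch '[{"dp":[1.5,0,30],"angular":[0,0,0.04],"fingers":255},{"dp":[1.5,0,60],"angular":[0,0,0.04],"fingers":255},{"dp":[1.5,0,73],"angular":[0,0,0.04],"fingers":255},{"dp":[1.5,0,73],"angular":[0,0,0.04],"fingers":255},{"dp":[1.5,0,73],"angular":[0,0,0.04],"fingers":255}]'
python3 - <<'E'
from h import *
ts=np.r_[1.5,np.arange(1.35,-0.001,-0.1),0.0]
P=[]
for t in ts:
    r=np.interp(t,[0,1.45],[127,113])
    P.append((-1,69.5-r*np.cos(t)+2.5*np.sin(t)+11, 87.5+r*np.sin(t)+2.5*np.cos(t)))
calc([tuple(np.round(p,1)) for p in P])
E
```

```text
clock: 11.42
eef_pos: [527.7, 69.6, 201.3]
tcp_rot: [3.142, 0.002, 0.107]
contact_force: [-0.4, 0.4, 0.4]
opening: -0.002
t 11.42 tcp local [ -0.5 110.2 201.3] F [-0.4  0.4  0.4] rpy [3.142e+00 2.000e-03 1.070e-01]
ang [0.     0.0021 0.0005]
(np.float64(-1.0), np.float64(75.0), np.float64(200.4)) -> dp [-0.5 35.2  0.9]
(np.float64(-1.0), np.float64(58.0), np.float64(199.2)) -> dp [-0.5 52.2  2.1]
(np.float64(-1.0), np.float64(46.6), np.float64(197.4)) -> dp [-0.5 63.6  3.9]
(np.float64(-1.0), np.float64(35.4), np.float64(194.3)) -> dp [-0.5 74.8  7. ]
(np.float64(-1.0), np.float64(24.5), np.float64(190.1)) -> dp [-0.5 85.7 11.2]
(np.float64(-1.0), np.float64(14.0), np.float64(184.8)) -> dp [-0.5 96.2 16.5]
(np.float64(-1.0), np.float64(4.0), np.float64(178.4)) -> dp [ -0.5 106.2  22.9]
(np.float64(-1.0), np.float64(-5.4), np.float64(171.0)) -> dp [ -0.4 115.6  30.3]
(np.float64(-1.0), np.float64(-14.1), np.float64(162.6)) -> dp [ -0.4 124.3  38.7]
(np.float64(-1.0), np.float64(-21.9), np.float64(153.2)) -> dp [ -0.4 132.1  48.1]
(np.float64(-1.0), np.float64(-28.9), np.float64(143.1)) -> dp [ -0.4 139.1  58.2]
(np.float64(-1.0), np.float64(-34.8), np.float64(132.2)) -> dp [ -0.4 145.   69.1]
(np.float64(-1.0), np.float64(-39.6), np.float64(120.7)) -> dp [ -0.4 149.8  80.6]
(np.float64(-1.0), np.float64(-43.3), np.float64(108.7)) -> dp [ -0.3 153.5  92.6]
(np.float64(-1.0), np.float64(-45.7), np.float64(96.3)) -> dp [ -0.3 155.9 105. ]
(np.float64(-1.0), np.float64(-46.5), np.float64(90.0)) -> dp [ -0.3 156.7 111.3]
```

```bash
python3 -m inch '[{"dp":[-0.5,22,1],"angular":[0,0,0],"fingers":255},{"dp":[-0.5,35,1],"angular":[0,0,0],"fingers":255},{"dp":[-0.5,44,1],"angular":[0,0,0],"fingers":255},{"dp":[-0.5,52,2],"angular":[0,0,0],"fingers":255},{"dp":[-0.5,63.5,4],"angular":[0,0,0],"fingers":255},{"dp":[-0.5,75,7],"angular":[0,0,0],"fingers":255},{"dp":[-0.5,85.5,11],"angular":[0,0,0],"fingers":255},{"dp":[-0.5,96,16.5],"angular":[0,0,0],"fingers":255},{"dp":[-0.5,106,23],"angular":[0,0,0],"fingers":255}]'
python3 - <<'E'
from h import *
s=vision.grab_frame('scene')[0]; cv2.imwrite('pics/s9.png',cv2.resize(s[120:320,100:340],None,fx=3,fy=3,interpolation=cv2.INTER_CUBIC))
calc([(-1,-5.4,171),(-1,-14.1,162.6),(-1,-21.9,153.2),(-1,-28.9,143.1),(-1,-34.8,132.2),(-1,-39.6,120.7),(-1,-43.3,108.7),(-1,-45.7,96.3),(-1,-46.5,90),(-1,-46.5,81)])
E
```

```text
clock: 12.17
eef_pos: [539.0, -36.8, 178.5]
tcp_rot: [-3.141, -0.0, 0.106]
contact_force: [1.4, 3.6, 0.3]
opening: -0.001
t 12.22 tcp local [ -1.2   1.9 177.2] F [ 0.9 -0.9  0.1] rpy [3.141e+00 1.000e-03 1.060e-01]
ang [ 0.0007  0.0014 -0.0012]
(-1, -5.4, 171) -> dp [0.3 7.3 6.2]
(-1, -14.1, 162.6) -> dp [ 0.3 16.  14.6]
(-1, -21.9, 153.2) -> dp [ 0.3 23.8 24. ]
(-1, -28.9, 143.1) -> dp [ 0.3 30.7 34.1]
(-1, -34.8, 132.2) -> dp [ 0.4 36.6 45. ]
(-1, -39.6, 120.7) -> dp [ 0.4 41.4 56.5]
(-1, -43.3, 108.7) -> dp [ 0.4 45.1 68.5]
(-1, -45.7, 96.3) -> dp [ 0.4 47.5 80.9]
(-1, -46.5, 90) -> dp [ 0.4 48.3 87.2]
(-1, -46.5, 81) -> dp [ 0.4 48.3 96.2]
```

View pics/s9.png

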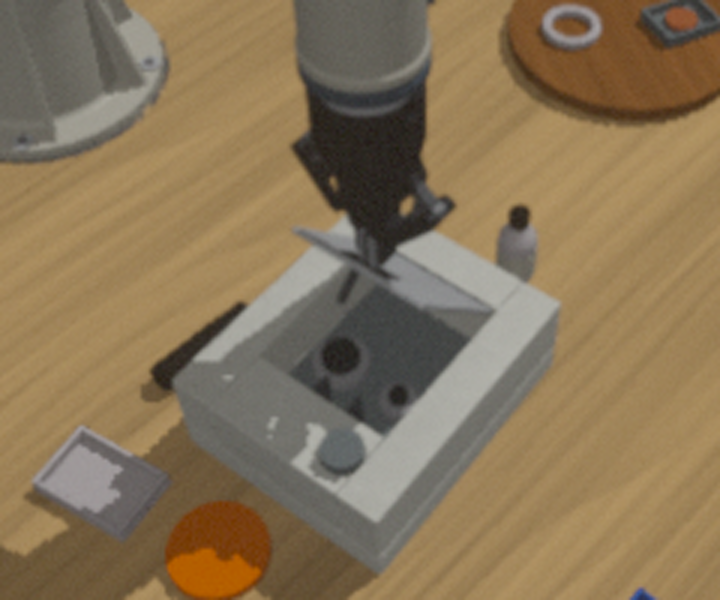

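The picture shows the cover about half shut, led by the fingertip on its outer face near (380,250). Continuing along the arc.

```bash
python3 -m inch '[{"dp":[0,7.5,6.5],"angular":[0,0,0],"fingers":255},{"dp":[0,16,15],"angular":[0,0,0],"fingers":255},{"dp":[0,24,24],"angular":[0,0,0],"fingers":255},{"dp":[0,31,34],"angular":[0,0,0],"fingers":255},{"dp":[0,37,45],"angular":[0,0,0],"fingers":255},{"dp":[0,41.5,56.5],"angular":[0,0,0],"fingers":255},{"dp":[0,45,68.5],"angular":[0,0,0],"fingers":255},{"dp":[0,47.5,79],"angular":[0,0,0],"fingers":255},{"dp":[0,48.5,86],"angular":[0,0,0],"fingers":255},{"dp":[0,48.5,89],"angular":[0,0,0],"fingers":255},{"dp":[0,48.5,91],"angular":[0,0,0],"fingers":255}]'
python3 - <<'E'
from h import *
calc([(-1,-47,81),(-1,-47,80)])
E
```

```text
clock: 13.13
eef_pos: [543.8, -84.4, 87.4]
tcp_rot: [3.141, 0.001, 0.106]
contact_force: [-0.0, -1.6, 3.8]
opening: 0.0
t 13.13 tcp local [ -0.9 -44.5  87.4] F [-0.  -1.6  3.8] rpy [3.141e+00 1.000e-03 1.060e-01]
ang [ 0.0005  0.0008 -0.0006]
(-1, -47, 81) -> dp [-0.1  2.5  6.4]
(-1, -47, 80) -> dp [-0.1  2.5  7.4]
```

```bash
python3 -m inch '[{"dp":[0,1,2],"angular":[0,0,0],"fingers":255},{"dp":[0,1,4],"angular":[0,0,0],"fingers":255},{"dp":[0,1,6],"angular":[0,0,0],"fingers":255},{"dp":[0,1,7],"angular":[0,0,0],"fingers":255},{"dp":[0,1,7.5],"angular":[0,0,0],"fingers":255},{"dp":[0,1,7.5],"angular":[0,0,0],"fingers":255}]'
```

```text
clock: 13.63
eef_pos: [544.2, -84.9, 81.6]
tcp_rot: [-3.142, -0.0, 0.106]
contact_force: [-5.0, 1.5, 15.3]
opening: 0.002
```

```bash
python3 -m inch '[{"dp":[0,0,-6],"angular":[0,0,0],"fingers":255},{"dp":[0,0,-14],"angular":[0,0,0],"fingers":255},{"dp":[0,0,-35],"angular":[0,0,0],"fingers":255},{"dp":[0,10,-70],"angular":[0,0,0],"fingers":255},{"dp":[0,30,-105],"angular":[0,0,0],"fingers":255},{"dp":[0,60,-135],"angular":[0,0,0],"fingers":255},{"dp":[0,80,-150],"angular":[0,0,0],"fingers":255},{"dp":[0,80,-150],"angular":[0,0,0],"fingers":255},{"dp":[0,80,-150],"angular":[0,0,0],"fingers":255},{"dp":[0,80,-150],"angular":[0,0,0],"fingers":255},{"dp":[0,80,-150],"angular":[0,0,0],"fingers":255},{"dp":[0,80,-150],"angular":[0,0,0],"fingers":255}]'
python3 - <<'E'
from h import *
calc([])
s=vision.grab_frame('scene')[0]; cv2.imwrite('pics/s10.png',cv2.resize(s[120:320,100:340],None,fx=3,fy=3,interpolation=cv2.INTER_CUBIC))
im,X=cloud('wrist'); cv2.imwrite('pics/w10.png',im)
for y in (-60,-40,-20,0):
    m=(abs(X[...,1]-y)<5)&(abs(X[...,0])<40)&(X[...,2]<200); print(y,m.sum(),np.nanmedian(X[m][:,2]) if m.any() else None)
m=(abs(X[...,1]+85)<5)&(abs(X[...,0])<25)&(X[...,2]<200); print('strip',np.nanmedian(X[m][:,2]))
E
```

```text
clock: 14.63
eef_pos: [551.9, -163.5, 229.2]
tcp_rot: [-3.141, 0.002, 0.107]
contact_force: [0.1, -0.1, -0.3]
opening: -0.003
t 14.63 tcp local [  -1.4 -124.1  229.2] F [ 0.1 -0.1 -0.3] rpy [-3.141e+00  2.000e-03  1.070e-01]
ang [-0.001   0.0021 -0.    ]
-60 948 89.95435890483309
-40 1055 90.07220902822948
-20 1077 89.92814070880098
0 1192 89.75369484485635
strip 89.81769180901686
```

View pics/s10.png

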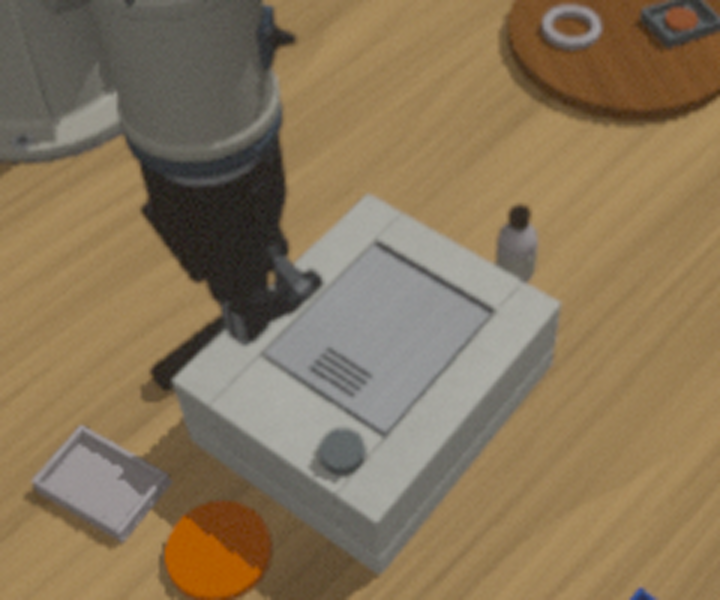

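The picture shows the cover flush, with the ribs at (340,370). Depth gives 90 mm along the whole cover. The puck, tray, disc, bottle and driver look unmoved, and the arm is clear of everything. Handing in.

```bash
python3 -c "
from rig import sign_off
print(sign_off())"
```

```text
the job is handed in; nothing more can be done
None
```

The cover was popped open, the large button pressed fully down and let back up, and the cover pushed shut and latched flush. The job was handed in at about 15 s of the 54 s allowed; `sign_off()` gave no verdict.

- **Opening:** I pressed the cover at its ribs to the stop (13.6 N), and it sprang fully open.
- **Button:** I pressed the large button twice. The first press met a hard stop at 51 N, about 3 mm higher than expected. The contact seemed to be at the fingertips only, and the wrist limit is 120 N. I pressed again to be sure, and depth showed the top going from about 52.6 to 46.5 mm, then back to 52.7 mm once released.
- **Closing:** I swung the cover shut from its outer face and pressed it to the stop (15 N), then drew away.

**Last checks:** the cover measured 89.8–90.1 mm high along its length, level with the console's top strip at 89.8 mm. The contact force was about 0 N. In the scene picture the things around the console (puck, tray, disc, bottle, driver) and on the round board had not visibly moved. The small button was never touched.

**Disagreement:** depth put both button tops at about 52.5 mm, not the stated 49 mm. The height at which the finger met the large button agreed with the depth reading.

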